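# Take the long plug gauge out of its light stand and stand it on the glass stage

### The job

Two plug gauges stand in light, loose plastic stands. Pull the longer gauge straight up out of its stand, so that the stand neither tips nor gets dragged along, and set it down gently, upright, in the middle of the glass of the measuring stage. Leave the shorter gauge alone in its own stand.

Things in the scene. Friction and masses are not known exactly. Their poses are not given: they have to be found in the camera images.
- long_gauge: The longer plug gauge, 110 mm long, about 0.3 kg, free: a bright steel cylinder 30 mm in diameter and 45 mm long at the bottom, then a round grooved aluminium handle 22 mm in diameter for the upper 65 mm. Origin: centre of its flat bottom face; z runs along it to the handle's end. It starts upright, sunk 42 mm into the stand with its top 118 mm above the table.
- stand: The stand that holds the longer gauge: a loose black plastic block, 54 x 54 mm and 50 mm tall, only about 70 g, on the table. One upright blind hole in the middle, 34 mm in diameter (2 mm free around the gauge), 42 mm deep, floor 8 mm thick. Origin: centre of its underside, z up the hole's axis, x and y square to its sides.
- glass_centre (a point): Middle of the top face of the glass on the measuring stage. The stage is a low fixed aluminium plate 180 x 230 mm, 26 mm high, with a glass pane 110 x 150 mm whose top is 30 mm above the table. z points up, x along the short sides, y along the long sides of the pane.
- short_gauge: The shorter plug gauge, to be left alone: same diameters, 75 mm long (handle only 30 mm), top 83 mm above the table, in an identical-looking stand of its own whose centre is at least 130 mm from the first one. Origin: centre of its flat bottom face, z up.
There are look-alikes about, which are no part of the job. Leave any orange or red look-alike of the stand alone.

How it is judged:
By the outcome, as a careful person would: the job done as asked, in the order asked, and still so for the second after the job is handed in, with the robot touching nothing.
It also fails if it takes over 42 s, if anything falls off the work surface, if the arm or the gripper's body presses on something with over 40 N, if the wrist force passes 120 N, or if a joint passes its speed limit or range.

### The arm

A 7-joint arm with a two-finger parallel gripper is mounted at the origin on the work surface. World frame = base frame: x ahead of the robot, y to its left, z up, the work surface at z = 0. Lengths are in m, angles in rad, forces in N, time in s.
With the tool pointing down it reaches from about 0.425 to 0.875 m from the base axis. Payload 4.7 kg.
Tool frame: the origin (TCP) lies at the very end of the fingers, on their centre line; the grasp point (between the pads) lies 19 mm behind it; z points along the fingers, y is the line along which they close (so a half turn about z gives the same grasp; the last joint's range is limited). The gripper opens to 87 mm and grips with 3 to 60 N. Pads are 19 mm wide; open, the fingers measure 117 mm over their backs; the gripper's body (75 mm by 190 mm) begins 51 mm behind the grasp point.
Start: joints at [1.288, 0.321, -0.07, 1.45, 0.023, 1.371, -0.057], TCP at [0.19, -0.622, 0.223] pointing down, gripper open.
Joint ranges: [-2.86, 2.86], [-0.3, 2.09], [-1.38, 1.24], [0.06, 2.45], [-1.56, 4.7], [0.09, 2.05], [-2.69, 2.69]. Speed limits (rad/s): [2.57, 2.57, 3.14, 3.14, 3.14, 3.14, 3.14].

### API

Orientations are given as a rotation vector (axis times angle).
In Python, from bench import ctrl, vision gives the robot as it stands.
- The arm moves only by the tool jog_arm, never from a script. Its argument "increments" is a list of rows, each an object of numbers: "tx", "ty", "tz": the shift along the tool's x, y, z in mm; "wx", "wy", "wz": the turn, a rotation vector about the tool's x, y, z in rad; "gripper": the opening, from 0 (shut) to 1 (fully open). In form: [{"tx": .., "ty": .., "tz": .., "wx": .., "wy": .., "wz": .., "gripper": ..}, ...]. A call has exactly 5 rows; each row is the pose to reach, as a shift and turn from the pose commanded when the call began, along the tool's axes at that moment; what a row does not reach only later rows make up. A row lasts 1/12 s, in which the tool goes at most 41.7 mm and 7.16 degrees, less where a joint would pass 70% of its speed; a pose out of reach is approached as far as the arm can. A call with a gripper value outside its range is refused whole. The fingers move at their own pace and stop on an object; "grip_force" is the grip in N (left out, the last holds). Time passes only in rows, so rows that repeat a pose let the fingers close, or fill a call up. It gives the time, the measured TCP pose, the force, the opening and the grip force at its end, in the units of the state.
- ctrl.get_state(): the state, without advancing time (a new reading comes with each control period).
- vision.get_image(name): name is "scene" or "top"; returns a dict with "color" (480x640x3 uint8, blue, green, red), "fx", "fy", "cx", "cy" (pixels), "extrinsics" (4x4, takes a point from world to camera coordinates). Camera axes: x right, y down, z forward; pixel columns grow to the right and rows downward; lengths in m; the calibration is good to about 2 mm. A picture is of the moment at which its call begins. There is no depth.
- ctrl.close_job(): hands the job in; it is judged then, once.
Trained networks look in the newest picture that a camera, given by its name, has taken for a name from the list of things; names that differ only in an ending like _2 or _b are one class to them, and where a whole thing is asked for, a point or a joint stands for the part that bears it (a point fixed in the world has none). Each returns a list of dicts, best first, with "conf" (0 to 1); they miss things now and then, are a little off and sometimes report something else, mostly with a low value. They report only what shows in the picture. A call takes as long as a camera call. They do not tell look-alikes from the thing itself.
- vision.spot_in(camera, thing): "bbox" ([left, top, right, bottom] in pixels, round what is visible of it).
The state is a dict: "time": time; "joint_positions": joint angles; "qd": joint speeds; "joint_torque": joint torques, N m; "position": TCP position; "tool_rot": TCP orientation; "ft_force": force on the tool from outside, world axes, zero at the start; "torque": the same for the moment, N m; "grip_width": opening from 0.0 (shut) to 1.0 (fully open); "grip_force": force on a finger pad.
Only numpy, scipy, OpenCV 4.12 (cv2) and the standard library are available. Lean on these libraries where they do the work, as an engineer would, in place of code of your own. Each camera call takes 0.05 s, during which the arm holds its last target. There are 200 camera calls.

## Working session

There is one attempt and no reset: what is moved stays moved. The work goes in short steps, Python scripts to look and compute and a tool call to move; the robot and the scene stay as the last step left them, time stands still between calls to the robot, and variables do not carry over. Pictures are saved under pics/ and viewed, at most 10 in all, crops included, and the job is handed in when it is done.

Besides the shell and the picture viewer there is one more tool, called after "Call:" by a JSON object that holds its "op" and its "data". jog_arm: Moves the arm, as the interface text tells. Its arguments: {"type":"object","properties":{"increments":{"type":"array"},"grip_force":{"type":"number"}},"required":["increments"]}

```bash
mkdir -p pics && cat > h.py <<'E'
import numpy as np, cv2
from bench import ctrl, vision
def ray(im,u,v):
    E=np.array(im["extrinsics"]);R,t=E[:3,:3],E[:3,3]
    d=R.T@np.array([(u-im["cx"])/im["fx"],(v-im["cy"])/im["fy"],1]);return -R.T@t,d
def at_z(im,u,v,z):
    c,d=ray(im,u,v);return c+d*(z-c[2])/d[2]
def proj(im,p):
    E=np.array(im["extrinsics"]);q=E[:3,:3]@np.array(p)+E[:3,3]
    return im["fx"]*q[0]/q[2]+im["cx"],im["fy"]*q[1]/q[2]+im["cy"]
E
python3 - <<'E'
from h import *
for n in("scene","top"):
    im=vision.get_image(n);cv2.imwrite(f"pics/{n}0.png",im["color"])
    print(n,ray(im,320,240),im["fx"])
    for t in("long_gauge","stand","glass_centre","short_gauge"):
        for d in vision.spot_in(n,t): print(t,np.round(d["conf"],2),np.round(d["bbox"]))
print(ctrl.get_state())
E
```

```text
scene (array([0.82547148, 0.54466919, 0.60984462]), array([-0.36581108, -0.62290629, -0.691609  ])) 483.7545382686468
long_gauge 0.81 [337. 223. 357. 268.]
stand 0.89 [290. 210. 330. 252.]
stand 0.8 [329. 248. 365. 291.]
stand 0.67 [256. 271. 303. 323.]
glass_centre 0.72 [210. 126. 324. 208.]
glass_centre 0.71 [336. 223. 357. 266.]
short_gauge 0.86 [403. 310. 423. 343.]
top (array([0.37395422, 0.0391162 , 1.18787349]), array([ 0.15814933,  0.00700268, -0.98748447])) 575.0468961487886
stand 0.95 [279. 243. 314. 280.]
stand 0.93 [278. 182. 316. 224.]
stand 0.75 [332. 239. 369. 278.]
glass_centre 0.6 [411. 223. 537. 322.]
short_gauge 0.66 [204. 253. 221. 268.]
{'time': 0.5, 'joint_positions': array([ 1.28810009,  0.32104478, -0.07016111,  1.45057341,  0.02262667,
        1.37078636, -0.05687731]), 'qd': array([-0.00049448, -0.00103754,  0.00063922, -0.00161394,  0.00061567,
        0.00054146,  0.0007942 ]), 'joint_torque': array([-5.24917914e-05, -4.90603065e+01, -4.02277401e-01, -3.12460756e+01,
       -6.34580199e-02,  3.46478610e-02,  4.54382302e-05]), 'position': array([ 0.19009716, -0.62156927,  0.22252101]), 'tool_rot': array([-3.10702512e+00, -4.64660707e-01,  8.78809656e-05]), 'ft_force': array([0.11302392, 0.02890887, 0.18202089]), 'torque': array([-0.00314595,  0.01752626, -0.00423909]), 'grip_force': 0.0, 'grip_width': 0.9974680671539568}
```

View pics/scene0.png

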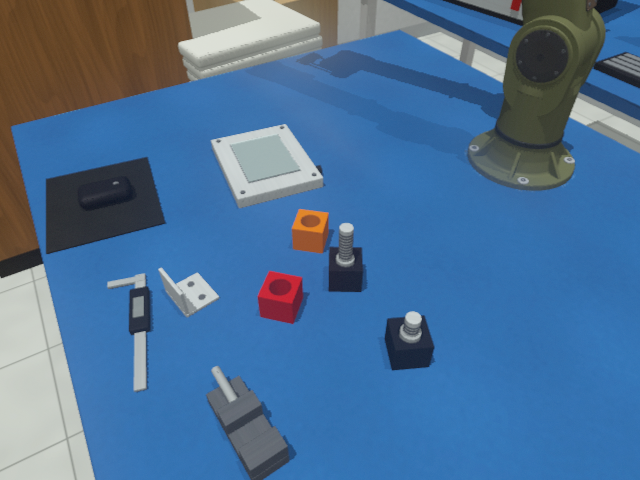

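View pics/top0.png

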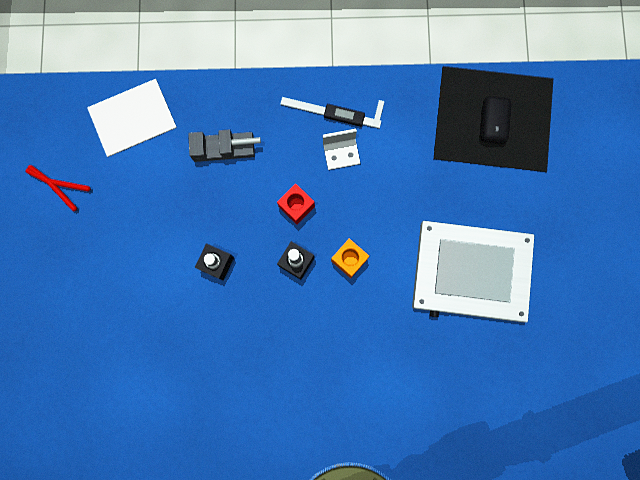

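The scene view shows the long gauge in the black stand at (346,255) and the short one at (411,335). The top view shows the long gauge at (296,258), the short one at (213,262), and the glass spanning about (435–515, 240–302). Next I'll zoom in on these and measure.

```bash
python3 - <<'E'
from h import *
T=vision.get_image("top");S=vision.get_image("scene")
a=cv2.resize(T["color"][235:285,270:320],None,fx=7,fy=7,interpolation=cv2.INTER_CUBIC)
b=cv2.resize(S["color"][215:295,315:375],(300,350+50),interpolation=cv2.INTER_CUBIC)[:350]
g=T["color"][215:330,405:545]; g=cv2.resize(g,(426,350))
cv2.imwrite("pics/z1.png",np.hstack([a,g]));cv2.imwrite("pics/z2.png",b)
# glass: grey-green pixels
c=T["color"].astype(int);m=np.zeros(c.shape[:2],np.uint8);r=c[215:330,405:545]
print(r[55,70],r[20,30],r[10,30])
gm=(np.abs(r-r[55,70]).max(2)<14).astype(np.uint8)
n,l,st,ce=cv2.connectedComponentsWithStats(gm);k=1+st[1:,4].argmax()
p=cv2.findNonZero((l==k).astype(np.uint8));q=cv2.boxPoints(cv2.minAreaRect(p))+[405,215]
print("glass px",q);W=np.array([at_z(T,*x,.03) for x in q]);print(W,W.mean(0),np.linalg.norm(np.diff(W,axis=0),axis=1))
E
```

```text
[195 196 180] [249 250 246] [247 248 242]
glass px [[433.03076935 292.75383759]
 [439.8307724  238.35384941]
 [516.63076019 247.95384979]
 [509.83075714 302.35383606]]
[[ 0.44732452 -0.17744619  0.03      ]
 [ 0.55758082 -0.19656492  0.03      ]
 [ 0.53456453 -0.3508724   0.03      ]
 [ 0.42504538 -0.32975282  0.03      ]] [ 0.49112881 -0.26365908  0.03      ] [0.11190164 0.15601458 0.1115369 ]
```

View pics/z1.png

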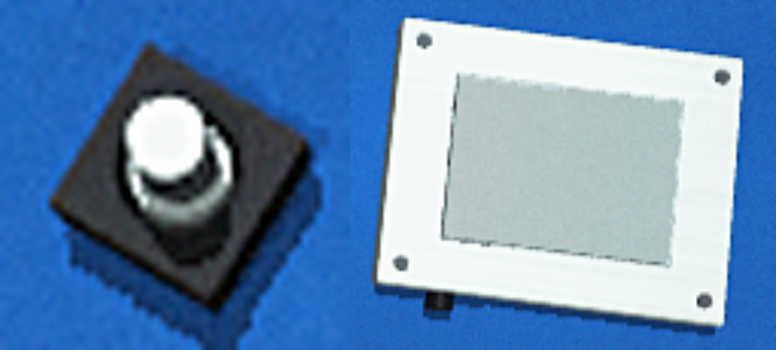

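View pics/z2.png

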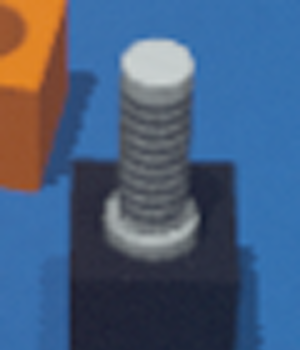

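The left crop shows the handle's end disc at about (167,136), which is top-camera pixel (293.4,253.9). In the scene crop the disc is at about (157,62), or (346,227).

```bash
python3 - <<'E'
from h import *
from scipy.spatial.transform import Rotation as R
T=vision.get_image("top");S=vision.get_image("scene")
def disc(im,x0,y0,w,hh,th):
    g=cv2.cvtColor(im["color"],cv2.COLOR_BGR2GRAY)[y0:y0+hh,x0:x0+w]
    m=(g>th).astype(np.uint8);n,l,s,c=cv2.connectedComponentsWithStats(m)
    k=1+s[1:,4].argmax();return c[k]+[x0,y0],s[k]
print(disc(T,280,243,22,20,200),disc(S,335,220,22,13,190))
A=at_z(T,293.4,253.9,.118);B=at_z(S,346,226.9,.118);print(A,B)
c1,d1=ray(T,293.4,253.9);c2,d2=ray(S,346,226.9)
M=np.array([d1,-d2]).T;s=np.linalg.lstsq(M,c2-c1,rcond=None)[0];print(c1+d1*s[0],c2+d2*s[1])
# stand black top corners (crop of z1)
for u,v in((150,45),(312,150),(215,310),(50,200)):print(at_z(T,270+u/7-.5,235+v/7-.5,.05))
print(at_z(T,212,261,.083)) 
s=ctrl.get_state();print(R.from_rotvec(s["tool_rot"]).as_matrix().round(3))
E
```

```text
(array([293.21428571, 254.12244898]), array([ 8,  6, 11, 11, 98], dtype=int32)) (array([346.02247191, 227.13483146]), array([ 5,  3, 13,  9, 89], dtype=int32))
[0.51993007 0.09718071 0.118     ] [0.51701685 0.09739422 0.118     ]
[0.51972634 0.09709967 0.11949318] [0.51784291 0.09859206 0.1193172 ]
[0.55554773 0.10548601 0.05      ]
[0.5242534  0.05965021 0.05      ]
[0.4790803  0.08798779 0.05      ]
[0.51146135 0.13453357 0.05      ]
[0.51413775 0.25718947 0.083     ]
[[ 0.956  0.292 -0.   ]
 [ 0.292 -0.956 -0.   ]
 [-0.     0.    -1.   ]]
```

The gauge is at about (0.5185, 0.097) and the glass centre at (0.491, −0.264). I'll keep the yaw, since the tool closes nearly along world y, and arc around the base.

Call:
{"op": "jog_arm", "data": {"increments": [{"tx": 35, "ty": -19, "gripper": 0.6}, {"tx": 70, "ty": -38, "gripper": 0.6}, {"tx": 105, "ty": -57, "gripper": 0.6}, {"tx": 140, "ty": -76, "gripper": 0.6}, {"tx": 170, "ty": -93, "gripper": 0.6}], "grip_force": 25}}

```text
validation failed for argument at $.in...
```

Call:
{"op": "jog_arm", "data": {"increments": [{"tx": 35, "ty": -19, "gripper": 0.6}, {"tx": 70, "ty": -38, "gripper": 0.6}, {"tx": 105, "ty": -57, "gripper": 0.6}, {"tx": 140, "ty": -76, "gripper": 0.6}, {"tx": 170, "ty": -93, "gripper": 0.6}]}}

```text
validation failed for argument at $.in...
```

Call:
{"op": "jog_arm", "data": {"increments": [{"tx": 35, "ty": -19, "tz": 0, "wx": 0, "wy": 0, "wz": 0, "gripper": 0.6}, {"tx": 70, "ty": -38, "tz": 0, "wx": 0, "wy": 0, "wz": 0, "gripper": 0.6}, {"tx": 105, "ty": -57, "tz": 0, "wx": 0, "wy": 0, "wz": 0, "gripper": 0.6}, {"tx": 140, "ty": -76, "tz": 0, "wx": 0, "wy": 0, "wz": 0, "gripper": 0.6}, {"tx": 170, "ty": -93, "tz": 0, "wx": 0, "wy": 0, "wz": 0, "gripper": 0.6}], "grip_force": 25}}

```text
time: 1.12
position: [0.3276, -0.4807, 0.2229]
tool_rot: [3.106, 0.467, 0.001]
ft_force: [0.1, 0.0, -0.6]
grip_width: 0.707
grip_force: 0.0
```

Call:
{"op": "jog_arm", "data": {"increments": [{"tx": 35, "ty": -19, "tz": 0, "wx": 0, "wy": 0, "wz": 0, "gripper": 0.6}, {"tx": 70, "ty": -38, "tz": 0, "wx": 0, "wy": 0, "wz": 0, "gripper": 0.6}, {"tx": 105, "ty": -57, "tz": 0, "wx": 0, "wy": 0, "wz": 0, "gripper": 0.6}, {"tx": 140, "ty": -76, "tz": 0, "wx": 0, "wy": 0, "wz": 0, "gripper": 0.6}, {"tx": 170, "ty": -93, "tz": 0, "wx": 0, "wy": 0, "wz": 0, "gripper": 0.6}]}}

```text
time: 1.53
position: [0.4628, -0.3418, 0.223]
tool_rot: [3.106, 0.467, 0.002]
ft_force: [0.5, -0.2, 0.0]
grip_width: 0.603
grip_force: 0.0
```

Call:
{"op": "jog_arm", "data": {"increments": [{"tx": 14, "ty": -32, "tz": 0, "wx": 0, "wy": 0, "wz": 0, "gripper": 0.6}, {"tx": 28, "ty": -64, "tz": 0, "wx": 0, "wy": 0, "wz": 0, "gripper": 0.6}, {"tx": 42, "ty": -96, "tz": 0, "wx": 0, "wy": 0, "wz": 0, "gripper": 0.6}, {"tx": 56, "ty": -128, "tz": 0, "wx": 0, "wy": 0, "wz": 0, "gripper": 0.6}, {"tx": 70, "ty": -160, "tz": 0, "wx": 0, "wy": 0, "wz": 0, "gripper": 0.6}]}}

```text
time: 1.95
position: [0.481, -0.1692, 0.2228]
tool_rot: [3.106, 0.464, 0.001]
ft_force: [1.3, 0.8, 0.1]
grip_width: 0.601
grip_force: 0.0
```

Call:
{"op": "jog_arm", "data": {"increments": [{"tx": 14, "ty": -32, "tz": 0, "wx": 0, "wy": 0, "wz": 0, "gripper": 0.6}, {"tx": 28, "ty": -64, "tz": 0, "wx": 0, "wy": 0, "wz": 0, "gripper": 0.6}, {"tx": 42, "ty": -96, "tz": 0, "wx": 0, "wy": 0, "wz": 0, "gripper": 0.6}, {"tx": 56, "ty": -128, "tz": 0, "wx": 0, "wy": 0, "wz": 0, "gripper": 0.6}, {"tx": 70, "ty": -160, "tz": 0, "wx": 0, "wy": 0, "wz": 0, "gripper": 0.6}]}}

```text
time: 2.37
position: [0.5011, 0.0043, 0.2229]
tool_rot: [3.106, 0.464, 0.001]
ft_force: [-0.3, -0.3, 0.1]
grip_width: 0.599
grip_force: 0.0
```

Call:
{"op": "jog_arm", "data": {"increments": [{"tx": 10, "ty": -20, "tz": 0, "wx": 0, "wy": 0, "wz": 0, "gripper": 0.6}, {"tx": 20, "ty": -40, "tz": 0, "wx": 0, "wy": 0, "wz": 0, "gripper": 0.6}, {"tx": 30, "ty": -60, "tz": 0, "wx": 0, "wy": 0, "wz": 0, "gripper": 0.6}, {"tx": 41, "ty": -83, "tz": 0, "wx": 0, "wy": 0, "wz": 0, "gripper": 0.6}, {"tx": 41, "ty": -83, "tz": 0, "wx": 0, "wy": 0, "wz": 0, "gripper": 0.6}]}}

```text
time: 2.78
position: [0.5158, 0.1004, 0.223]
tool_rot: [-3.102, -0.476, -0.002]
ft_force: [0.3, 0.2, 0.7]
grip_width: 0.598
grip_force: 0.0
```

Call:
{"op": "jog_arm", "data": {"increments": [{"tx": 2, "ty": 4, "tz": 20, "wx": 0, "wy": 0, "wz": 0, "gripper": 0.6}, {"tx": 2, "ty": 4, "tz": 45, "wx": 0, "wy": 0, "wz": 0, "gripper": 0.6}, {"tx": 2, "ty": 4, "tz": 70, "wx": 0, "wy": 0, "wz": 0, "gripper": 0.6}, {"tx": 2, "ty": 4, "tz": 90, "wx": 0, "wy": 0, "wz": 0, "gripper": 0.6}, {"tx": 2, "ty": 4, "tz": 90, "wx": 0, "wy": 0, "wz": 0, "gripper": 0.6}]}}

```text
time: 3.2
position: [0.5161, 0.0897, 0.1286]
tool_rot: [-3.107, -0.464, 0.012]
ft_force: [-0.3, -1.2, -0.4]
grip_width: 0.599
grip_force: 0.0
```

```bash
python3 - <<'E'
from h import *
S=vision.get_image("scene");p=ctrl.get_state()["position"];print(p)
print(proj(S,p),proj(S,[p[0],p[1],.118]))
cv2.imwrite("pics/c1.png",cv2.resize(S["color"][170:300,270:430],None,fx=4.5,fy=4.5,interpolation=cv2.INTER_CUBIC))
E
```

```text
[0.51745171 0.09017249 0.13082881]
(np.float64(343.39741245807113), np.float64(217.91497448570146)) (np.float64(343.17047560228116), np.float64(224.2699231941615))
```

View pics/c1.png

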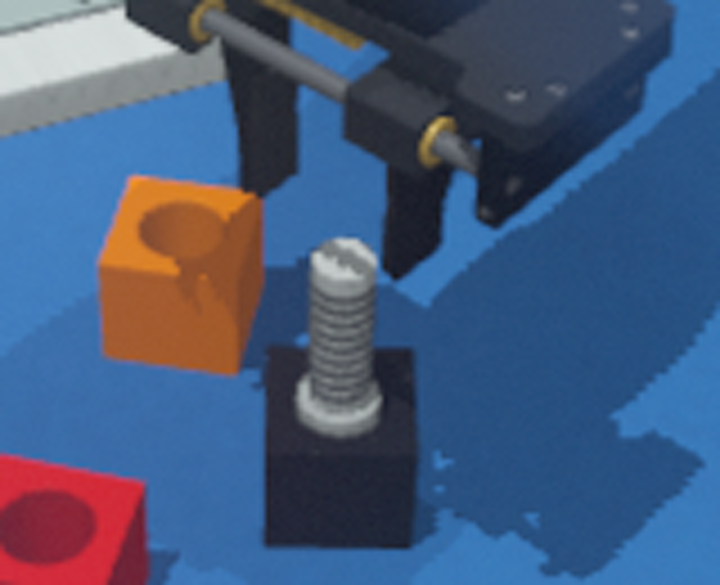

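The near fingertip is at crop (395,278), the far one at (268,195), and the gauge top at (343,258). The tool sits about 7 mm short in y, which agrees with the state, so I'll correct that while still above.

Call:
{"op": "jog_arm", "data": {"increments": [{"tx": 3, "ty": -6.4, "tz": 0, "wx": 0, "wy": 0, "wz": 0, "gripper": 0.6}, {"tx": 3, "ty": -6.4, "tz": 0, "wx": 0, "wy": 0, "wz": 0, "gripper": 0.6}, {"tx": 3, "ty": -6.4, "tz": 0, "wx": 0, "wy": 0, "wz": 0, "gripper": 0.6}, {"tx": 3, "ty": -6.4, "tz": 0, "wx": 0, "wy": 0, "wz": 0, "gripper": 0.6}, {"tx": 3, "ty": -6.4, "tz": 0, "wx": 0, "wy": 0, "wz": 0, "gripper": 0.6}]}}

```text
time: 3.67
position: [0.5207, 0.0978, 0.1334]
tool_rot: [3.107, 0.464, 0.002]
ft_force: [-0.3, -0.3, 0.6]
grip_width: 0.6
grip_force: 0.0
```

```bash
python3 - <<'E'
from h import *
from scipy.spatial.transform import Rotation as R
T=vision.get_image("top");vision.get_image("scene");s=ctrl.get_state();p=s["position"];print(p,R.from_rotvec(s["tool_rot"]).as_matrix().round(3),s["joint_positions"].round(2))
M=R.from_rotvec(s["tool_rot"]).as_matrix();print(M.T@((np.array([.5185,.0972,.076])-p)*1000))
E
```

```text
[0.52036106 0.09765677 0.13298194] [[ 0.956  0.292  0.001]
 [ 0.292 -0.956 -0.   ]
 [ 0.001  0.    -1.   ]] [ 0.4   0.19 -0.7   1.84  0.13  1.16 -1.61]
[-1.9499038  -0.13506876 56.98064067]
```

Call:
{"op": "jog_arm", "data": {"increments": [{"tx": -2, "ty": 0, "tz": 12, "wx": 0, "wy": 0, "wz": 0, "gripper": 0.6}, {"tx": -2, "ty": 0, "tz": 27, "wx": 0, "wy": 0, "wz": 0, "gripper": 0.6}, {"tx": -2, "ty": 0, "tz": 42, "wx": 0, "wy": 0, "wz": 0, "gripper": 0.6}, {"tx": -2, "ty": 0, "tz": 52, "wx": 0, "wy": 0, "wz": 0, "gripper": 0.6}, {"tx": -2, "ty": 0, "tz": 57, "wx": 0, "wy": 0, "wz": 0, "gripper": 0.6}]}}

```text
time: 4.18
position: [0.5167, 0.0968, 0.0734]
tool_rot: [-3.107, -0.464, 0.005]
ft_force: [0.5, -0.2, -0.9]
grip_width: 0.604
grip_force: 0.0
```

Call:
{"op": "jog_arm", "data": {"increments": [{"tx": 0, "ty": 0, "tz": 0, "wx": 0, "wy": 0, "wz": 0, "gripper": 0.45}, {"tx": 0, "ty": 0, "tz": 0, "wx": 0, "wy": 0, "wz": 0, "gripper": 0.4}, {"tx": 0, "ty": 0, "tz": 0, "wx": 0, "wy": 0, "wz": 0, "gripper": 0.35}, {"tx": 0, "ty": 0, "tz": 0, "wx": 0, "wy": 0, "wz": 0, "gripper": 0.32}, {"tx": 0, "ty": 0, "tz": 0, "wx": 0, "wy": 0, "wz": 0, "gripper": 0.32}], "grip_force": 4}}

```text
time: 4.6
position: [0.5188, 0.0973, 0.0762]
tool_rot: [3.107, 0.464, 0.002]
ft_force: [0.0, 1.1, 0.8]
grip_width: 0.346
grip_force: 0.0
```

```bash
python3 - <<'E'
from h import *
T=vision.get_image("top");S=vision.get_image("scene");s=ctrl.get_state();print(s["position"],s["ft_force"],s["grip_width"],s["grip_force"])
cv2.imwrite("pics/c2.png",cv2.resize(S["color"][190:300,290:410],None,fx=5,fy=5,interpolation=cv2.INTER_CUBIC))
E
```

```text
[0.51854738 0.09717992 0.07597935] [-0.01988535  0.81078287  0.27064527] 0.33103537208075595 0.0
```

View pics/c2.png

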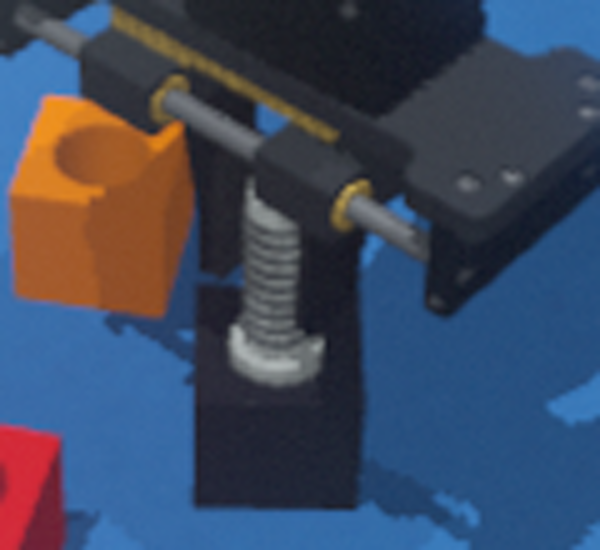

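The handle at crop x 245–300 sits between the left finger (edge at about 240) and the right finger (edge at about 300), so it looks well centred. I'll close gently.

Call:
{"op": "jog_arm", "data": {"increments": [{"tx": 0, "ty": 0, "tz": 0, "wx": 0, "wy": 0, "wz": 0, "gripper": 0.3}, {"tx": 0, "ty": 0, "tz": 0, "wx": 0, "wy": 0, "wz": 0, "gripper": 0.28}, {"tx": 0, "ty": 0, "tz": 0, "wx": 0, "wy": 0, "wz": 0, "gripper": 0.26}, {"tx": 0, "ty": 0, "tz": 0, "wx": 0, "wy": 0, "wz": 0, "gripper": 0.24}, {"tx": 0, "ty": 0, "tz": 0, "wx": 0, "wy": 0, "wz": 0, "gripper": 0.2}], "grip_force": 4}}

```text
time: 5.12
position: [0.5182, 0.0973, 0.0755]
tool_rot: [-3.107, -0.465, 0.0]
ft_force: [-0.2, 0.7, 0.5]
grip_width: 0.251
grip_force: 4.0
```

Call:
{"op": "jog_arm", "data": {"increments": [{"tx": 0, "ty": 0, "tz": 0, "wx": 0, "wy": 0, "wz": 0, "gripper": 0.1}, {"tx": 0, "ty": 0, "tz": 0, "wx": 0, "wy": 0, "wz": 0, "gripper": 0.1}, {"tx": 0, "ty": 0, "tz": 0, "wx": 0, "wy": 0, "wz": 0, "gripper": 0.1}, {"tx": 0, "ty": 0, "tz": 0, "wx": 0, "wy": 0, "wz": 0, "gripper": 0.1}, {"tx": 0, "ty": 0, "tz": 0, "wx": 0, "wy": 0, "wz": 0, "gripper": 0.1}], "grip_force": 25}}

```text
time: 5.53
position: [0.5182, 0.0972, 0.0755]
tool_rot: [-3.107, -0.465, 0.0]
ft_force: [-1.1, 1.3, 0.4]
grip_width: 0.245
grip_force: 25.0
```

Call:
{"op": "jog_arm", "data": {"increments": [{"tx": 0, "ty": 0, "tz": -1, "wx": 0, "wy": 0, "wz": 0, "gripper": 0.1}, {"tx": 0, "ty": 0, "tz": -3, "wx": 0, "wy": 0, "wz": 0, "gripper": 0.1}, {"tx": 0, "ty": 0, "tz": -6, "wx": 0, "wy": 0, "wz": 0, "gripper": 0.1}, {"tx": 0, "ty": 0, "tz": -9, "wx": 0, "wy": 0, "wz": 0, "gripper": 0.1}, {"tx": 0, "ty": 0, "tz": -10, "wx": 0, "wy": 0, "wz": 0, "gripper": 0.1}]}}

```text
time: 5.95
position: [0.5184, 0.0972, 0.086]
tool_rot: [3.107, 0.464, 0.001]
ft_force: [0.1, 0.8, -3.7]
grip_width: 0.245
grip_force: 25.0
```

```bash
python3 - <<'E'
from h import *
T=vision.get_image("top");S=vision.get_image("scene");s=ctrl.get_state();print(s["position"],s["ft_force"],s["torque"],s["grip_width"],s["grip_force"])
cv2.imwrite("pics/c3.png",cv2.resize(S["color"][190:300,290:410],None,fx=5,fy=5,interpolation=cv2.INTER_CUBIC))
E
```

```text
[0.51844604 0.09719599 0.08586897] [-0.05986387 -0.34456989 -3.97230608] [-0.02727747 -0.05503245  0.04995947] 0.2443439538519138 24.999720831401646
```

View pics/c3.png

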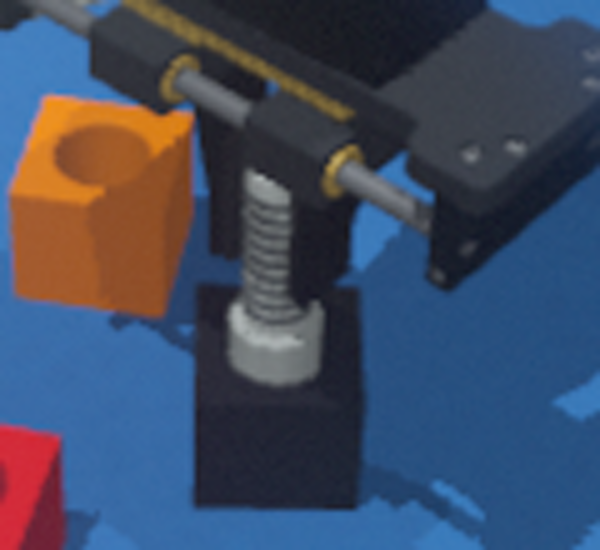

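The gauge has risen while the stand's lower edge at crop y 505 hasn't moved. I'll keep lifting.

Call:
{"op": "jog_arm", "data": {"increments": [{"tx": 0, "ty": 0, "tz": -4, "wx": 0, "wy": 0, "wz": 0, "gripper": 0.1}, {"tx": 0, "ty": 0, "tz": -8, "wx": 0, "wy": 0, "wz": 0, "gripper": 0.1}, {"tx": 0, "ty": 0, "tz": -12, "wx": 0, "wy": 0, "wz": 0, "gripper": 0.1}, {"tx": 0, "ty": 0, "tz": -16, "wx": 0, "wy": 0, "wz": 0, "gripper": 0.1}, {"tx": 0, "ty": 0, "tz": -20, "wx": 0, "wy": 0, "wz": 0, "gripper": 0.1}]}}

```text
time: 6.47
position: [0.5183, 0.0972, 0.1061]
tool_rot: [3.107, 0.465, 0.001]
ft_force: [-0.1, 0.9, -3.3]
grip_width: 0.248
grip_force: 25.0
```

Call:
{"op": "jog_arm", "data": {"increments": [{"tx": 0, "ty": 0, "tz": -5, "wx": 0, "wy": 0, "wz": 0, "gripper": 0.1}, {"tx": 0, "ty": 0, "tz": -10, "wx": 0, "wy": 0, "wz": 0, "gripper": 0.1}, {"tx": 0, "ty": 0, "tz": -18, "wx": 0, "wy": 0, "wz": 0, "gripper": 0.1}, {"tx": 0, "ty": 0, "tz": -28, "wx": 0, "wy": 0, "wz": 0, "gripper": 0.1}, {"tx": 0, "ty": 0, "tz": -38, "wx": 0, "wy": 0, "wz": 0, "gripper": 0.1}]}}

```text
time: 6.88
position: [0.5182, 0.0973, 0.1446]
tool_rot: [3.107, 0.465, 0.0]
ft_force: [0.1, -0.4, -3.7]
grip_width: 0.245
grip_force: 25.0
```

Call:
{"op": "jog_arm", "data": {"increments": [{"tx": 0, "ty": 0, "tz": -10, "wx": 0, "wy": 0, "wz": 0, "gripper": 0.1}, {"tx": 0, "ty": 0, "tz": -20, "wx": 0, "wy": 0, "wz": 0, "gripper": 0.1}, {"tx": 0, "ty": 0, "tz": -26, "wx": 0, "wy": 0, "wz": 0, "gripper": 0.1}, {"tx": 0, "ty": 0, "tz": -30, "wx": 0, "wy": 0, "wz": 0, "gripper": 0.1}, {"tx": 0, "ty": 0, "tz": -30, "wx": 0, "wy": 0, "wz": 0, "gripper": 0.1}]}}

```text
time: 7.3
position: [0.5188, 0.0973, 0.1746]
tool_rot: [3.107, 0.464, 0.003]
ft_force: [0.2, -0.0, -3.4]
grip_width: 0.243
grip_force: 25.0
```

```bash
python3 - <<'E'
from h import *
from scipy.spatial.transform import Rotation as R
T=vision.get_image("top");S=vision.get_image("scene");s=ctrl.get_state();p=s["position"];print(p,s["ft_force"],s["torque"],s["grip_width"])
M=R.from_rotvec(s["tool_rot"]).as_matrix();print(M.round(4),M.T@((np.array([.4911,-.2637,p[2]])-p)*1000))
cv2.imwrite("pics/c4.png",cv2.resize(S["color"][140:300,270:430],None,fx=3.7,fy=3.7,interpolation=cv2.INTER_CUBIC))
# stage check from scene camera
print([np.round(proj(S,[.4911+a,-.2637+b,.03]),1) for a,b in((0,0),)])
E
```

```text
[0.51798999 0.09708819 0.17331468] [ 0.12499125  0.62183233 -3.51695401] [ 0.01233261  0.02321541 -0.03222703] 0.24743700948502628
[[ 9.563e-01  2.924e-01 -4.000e-04]
 [ 2.924e-01 -9.563e-01 -2.000e-04]
 [-5.000e-04  1.000e-04 -1.000e+00]] [-1.31216105e+02  3.37155030e+02  8.67096351e-02]
[array([262.4, 155.7])]
```

View pics/c4.png

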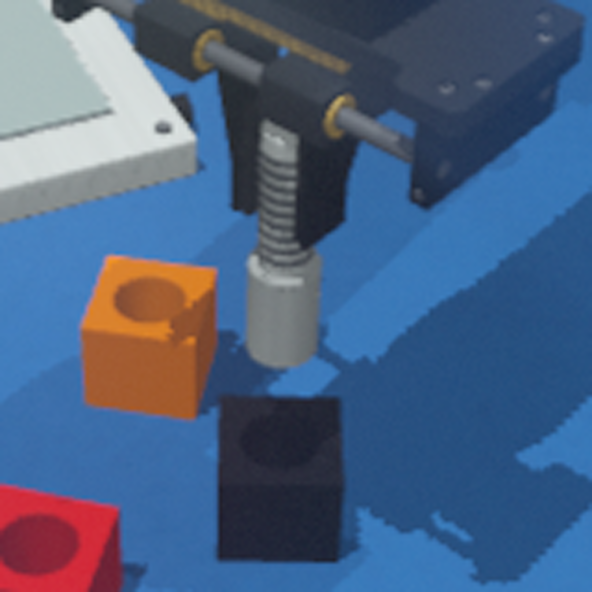

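The gauge hangs free with its bottom at crop (283,360), and the stand is upright at (280,480). I'll carry it to the stage.

Call:
{"op": "jog_arm", "data": {"increments": [{"tx": -6, "ty": 15, "tz": 0, "wx": 0, "wy": 0, "wz": 0, "gripper": 0.1}, {"tx": -15, "ty": 40, "tz": 0, "wx": 0, "wy": 0, "wz": 0, "gripper": 0.1}, {"tx": -26, "ty": 67, "tz": 0, "wx": 0, "wy": 0, "wz": 0, "gripper": 0.1}, {"tx": -37, "ty": 95, "tz": 0, "wx": 0, "wy": 0, "wz": 0, "gripper": 0.1}, {"tx": -48, "ty": 123, "tz": 0, "wx": 0, "wy": 0, "wz": 0, "gripper": 0.1}]}}

```text
time: 7.82
position: [0.5075, -0.0355, 0.1728]
tool_rot: [-3.107, -0.466, 0.002]
ft_force: [0.5, 0.5, -3.9]
grip_width: 0.247
grip_force: 25.0
```

Call:
{"op": "jog_arm", "data": {"increments": [{"tx": -11, "ty": 28, "tz": 0, "wx": 0, "wy": 0, "wz": 0, "gripper": 0.1}, {"tx": -22, "ty": 56, "tz": 0, "wx": 0, "wy": 0, "wz": 0, "gripper": 0.1}, {"tx": -33, "ty": 84, "tz": 0, "wx": 0, "wy": 0, "wz": 0, "gripper": 0.1}, {"tx": -44, "ty": 112, "tz": 0, "wx": 0, "wy": 0, "wz": 0, "gripper": 0.1}, {"tx": -54, "ty": 138, "tz": 0, "wx": 0, "wy": 0, "wz": 0, "gripper": 0.1}]}}

```text
time: 8.23
position: [0.496, -0.184, 0.1727]
tool_rot: [-3.107, -0.463, 0.002]
ft_force: [0.5, -0.3, -3.0]
grip_width: 0.245
grip_force: 25.0
```

Call:
{"op": "jog_arm", "data": {"increments": [{"tx": -10, "ty": 26, "tz": 0, "wx": 0, "wy": 0, "wz": 0, "gripper": 0.1}, {"tx": -18, "ty": 48, "tz": 0, "wx": 0, "wy": 0, "wz": 0, "gripper": 0.1}, {"tx": -25, "ty": 66, "tz": 0, "wx": 0, "wy": 0, "wz": 0, "gripper": 0.1}, {"tx": -29, "ty": 76, "tz": 0, "wx": 0, "wy": 0, "wz": 0, "gripper": 0.1}, {"tx": -29, "ty": 76, "tz": 0, "wx": 0, "wy": 0, "wz": 0, "gripper": 0.1}]}}

```text
time: 8.65
position: [0.4902, -0.2663, 0.1725]
tool_rot: [3.108, 0.458, -0.003]
ft_force: [-0.5, -0.7, -3.0]
grip_width: 0.249
grip_force: 25.0
```

Call:
{"op": "jog_arm", "data": {"increments": [{"tx": 0, "ty": 0, "tz": 8, "wx": 0, "wy": 0, "wz": 0, "gripper": 0.1}, {"tx": 0, "ty": 0, "tz": 20, "wx": 0, "wy": 0, "wz": 0, "gripper": 0.1}, {"tx": 0, "ty": 0, "tz": 32, "wx": 0, "wy": 0, "wz": 0, "gripper": 0.1}, {"tx": 0, "ty": 0, "tz": 42, "wx": 0, "wy": 0, "wz": 0, "gripper": 0.1}, {"tx": 0, "ty": 0, "tz": 45, "wx": 0, "wy": 0, "wz": 0, "gripper": 0.1}]}}

```text
time: 9.07
position: [0.4901, -0.2615, 0.1255]
tool_rot: [-3.104, -0.467, 0.006]
ft_force: [-1.6, 0.0, -3.6]
grip_width: 0.244
grip_force: 25.0
```

```bash
python3 - <<'E'
from h import *
from scipy.spatial.transform import Rotation as R
T=vision.get_image("top");S=vision.get_image("scene");s=ctrl.get_state();p=s["position"];print(p,s["ft_force"],s["torque"],s["grip_width"])
M=R.from_rotvec(s["tool_rot"]).as_matrix();print(M.round(4),M.T@((np.array([.4911,-.2637,p[2]])-p)*1000))
zb=p[2]-.0675;b=[p[0],p[1],zb]
print("bottom proj",np.subtract(proj(S,b),[200,110])*5,"glass c",np.subtract(proj(S,[.4911,-.2637,.03]),[200,110])*5)
cv2.imwrite("pics/c5.png",cv2.resize(S["color"][100:220,200:330],None,fx=5,fy=5,interpolation=cv2.INTER_CUBIC))
E
```

```text
[ 0.49073261 -0.26239678  0.12706924] [ 0.20404978 -0.22954102 -2.10261779] [-0.02150368  0.00129305  0.01524081] 0.24566584392691265
[[ 0.956   0.2934 -0.0023]
 [ 0.2934 -0.956   0.0014]
 [-0.0018 -0.002  -1.    ]] [-0.03112888  1.35365736 -0.00269523]
bottom proj [307.96399501 170.2810074 ] glass c [312.01423421 228.70589632]
```

View pics/c5.png

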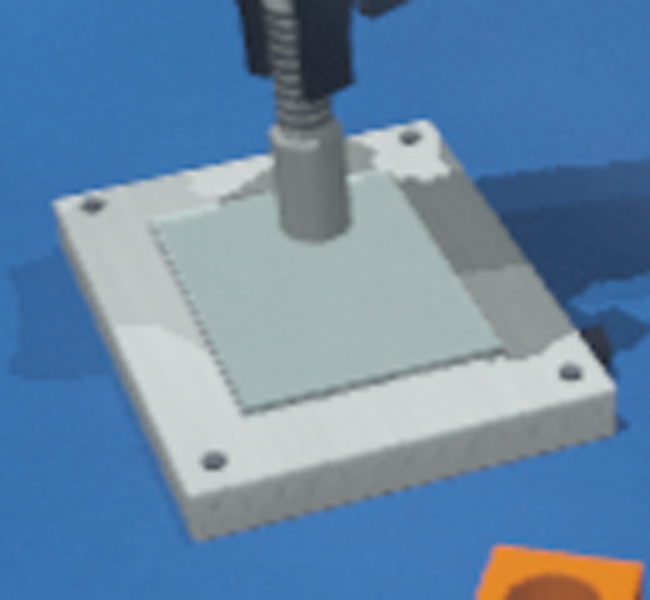

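The gauge is held upright over the glass. Its bottom is at crop (315,222), the pane centre is at about (322,282), and the gauge still hangs about 30 mm above it, so the xy fits within about 2 mm. I'll lower it and slow down near contact.

Call:
{"op": "jog_arm", "data": {"increments": [{"tx": -0.5, "ty": 0.8, "tz": 6, "wx": 0, "wy": 0, "wz": 0, "gripper": 0.1}, {"tx": -0.5, "ty": 0.8, "tz": 13, "wx": 0, "wy": 0, "wz": 0, "gripper": 0.1}, {"tx": -0.5, "ty": 0.8, "tz": 19, "wx": 0, "wy": 0, "wz": 0, "gripper": 0.1}, {"tx": -0.5, "ty": 0.8, "tz": 23, "wx": 0, "wy": 0, "wz": 0, "gripper": 0.1}, {"tx": -0.5, "ty": 0.8, "tz": 24, "wx": 0, "wy": 0, "wz": 0, "gripper": 0.1}]}}

```text
time: 9.58
position: [0.4906, -0.2641, 0.1035]
tool_rot: [-3.106, -0.464, 0.002]
ft_force: [-0.3, 1.1, -2.0]
grip_width: 0.246
grip_force: 25.0
```

Call:
{"op": "jog_arm", "data": {"increments": [{"tx": 0, "ty": 0, "tz": 0, "wx": 0, "wy": 0, "wz": 0, "gripper": 0.1}, {"tx": 0, "ty": 0, "tz": 0.5, "wx": 0, "wy": 0, "wz": 0, "gripper": 0.1}, {"tx": 0, "ty": 0, "tz": 1, "wx": 0, "wy": 0, "wz": 0, "gripper": 0.1}, {"tx": 0, "ty": 0, "tz": 1.5, "wx": 0, "wy": 0, "wz": 0, "gripper": 0.1}, {"tx": 0, "ty": 0, "tz": 2, "wx": 0, "wy": 0, "wz": 0, "gripper": 0.1}]}}

```text
time: 10.0
position: [0.4914, -0.2644, 0.1028]
tool_rot: [3.107, 0.464, 0.001]
ft_force: [0.7, 0.3, -3.3]
grip_width: 0.249
grip_force: 25.0
```

```bash
python3 - <<'E'
from h import *
T=vision.get_image("top");S=vision.get_image("scene");s=ctrl.get_state();p=s["position"];print(p,s["tool_rot"],s["ft_force"],s["torque"],s["grip_width"])
E
```

```text
[ 0.49126914 -0.26435137  0.10260833] [3.10683522e+00 4.64509666e-01 8.05679272e-05] [-0.15109702  0.33834256 -2.6421113 ] [0.05681047 0.03265024 0.02395426] 0.24607463938713203
```

About 5 mm remains (contact expected at z ≈ 0.0975).

Call:
{"op": "jog_arm", "data": {"increments": [{"tx": 0, "ty": 0, "tz": 0.7, "wx": 0, "wy": 0, "wz": 0, "gripper": 0.1}, {"tx": 0, "ty": 0, "tz": 1.4, "wx": 0, "wy": 0, "wz": 0, "gripper": 0.1}, {"tx": 0, "ty": 0, "tz": 2.1, "wx": 0, "wy": 0, "wz": 0, "gripper": 0.1}, {"tx": 0, "ty": 0, "tz": 2.8, "wx": 0, "wy": 0, "wz": 0, "gripper": 0.1}, {"tx": 0, "ty": 0, "tz": 3.5, "wx": 0, "wy": 0, "wz": 0, "gripper": 0.1}]}}

```text
time: 10.52
position: [0.4912, -0.2643, 0.0989]
tool_rot: [3.107, 0.465, -0.0]
ft_force: [-0.6, 0.9, -3.8]
grip_width: 0.247
grip_force: 25.0
```

Call:
{"op": "jog_arm", "data": {"increments": [{"tx": 0, "ty": 0, "tz": 0, "wx": 0, "wy": 0, "wz": 0, "gripper": 0.1}, {"tx": 0, "ty": 0, "tz": 0.2, "wx": 0, "wy": 0, "wz": 0, "gripper": 0.1}, {"tx": 0, "ty": 0, "tz": 0.4, "wx": 0, "wy": 0, "wz": 0, "gripper": 0.1}, {"tx": 0, "ty": 0, "tz": 0.6, "wx": 0, "wy": 0, "wz": 0, "gripper": 0.1}, {"tx": 0, "ty": 0, "tz": 0.8, "wx": 0, "wy": 0, "wz": 0, "gripper": 0.1}]}}

```text
time: 10.93
position: [0.4912, -0.2644, 0.0983]
tool_rot: [3.107, 0.464, 0.0]
ft_force: [0.7, 0.5, -3.0]
grip_width: 0.249
grip_force: 25.0
```

Call:
{"op": "jog_arm", "data": {"increments": [{"tx": 0, "ty": 0, "tz": 0.2, "wx": 0, "wy": 0, "wz": 0, "gripper": 0.1}, {"tx": 0, "ty": 0, "tz": 0.4, "wx": 0, "wy": 0, "wz": 0, "gripper": 0.1}, {"tx": 0, "ty": 0, "tz": 0.6, "wx": 0, "wy": 0, "wz": 0, "gripper": 0.1}, {"tx": 0, "ty": 0, "tz": 0.6, "wx": 0, "wy": 0, "wz": 0, "gripper": 0.1}, {"tx": 0, "ty": 0, "tz": 0.6, "wx": 0, "wy": 0, "wz": 0, "gripper": 0.1}]}}

```text
time: 11.35
position: [0.4912, -0.2643, 0.0976]
tool_rot: [3.107, 0.464, -0.0]
ft_force: [-0.3, 0.3, -3.3]
grip_width: 0.247
grip_force: 25.0
```

Call:
{"op": "jog_arm", "data": {"increments": [{"tx": 0, "ty": 0, "tz": 0.2, "wx": 0, "wy": 0, "wz": 0, "gripper": 0.1}, {"tx": 0, "ty": 0, "tz": 0.3, "wx": 0, "wy": 0, "wz": 0, "gripper": 0.1}, {"tx": 0, "ty": 0, "tz": 0.4, "wx": 0, "wy": 0, "wz": 0, "gripper": 0.1}, {"tx": 0, "ty": 0, "tz": 0.4, "wx": 0, "wy": 0, "wz": 0, "gripper": 0.1}, {"tx": 0, "ty": 0, "tz": 0.4, "wx": 0, "wy": 0, "wz": 0, "gripper": 0.1}]}}

```text
time: 11.77
position: [0.4913, -0.2644, 0.0976]
tool_rot: [3.107, 0.464, 0.0]
ft_force: [-1.1, 0.7, -0.3]
grip_width: 0.249
grip_force: 25.0
```

The glass now carries the weight (force rose from −3.3 to −0.3 N). I'll release in small steps.

Call:
{"op": "jog_arm", "data": {"increments": [{"tx": 0, "ty": 0, "tz": 0, "wx": 0, "wy": 0, "wz": 0, "gripper": 0.1}, {"tx": 0, "ty": 0, "tz": 0, "wx": 0, "wy": 0, "wz": 0, "gripper": 0.1}, {"tx": 0, "ty": 0, "tz": 0, "wx": 0, "wy": 0, "wz": 0, "gripper": 0.26}, {"tx": 0, "ty": 0, "tz": 0, "wx": 0, "wy": 0, "wz": 0, "gripper": 0.28}, {"tx": 0, "ty": 0, "tz": 0, "wx": 0, "wy": 0, "wz": 0, "gripper": 0.3}], "grip_force": 5}}

```text
time: 12.18
position: [0.4916, -0.2645, 0.0975]
tool_rot: [3.106, 0.464, 0.001]
ft_force: [0.8, 0.5, 0.2]
grip_width: 0.286
grip_force: 0.0
```

Call:
{"op": "jog_arm", "data": {"increments": [{"tx": 0, "ty": 0, "tz": 0, "wx": 0, "wy": 0, "wz": 0, "gripper": 0.35}, {"tx": 0, "ty": 0, "tz": 0, "wx": 0, "wy": 0, "wz": 0, "gripper": 0.4}, {"tx": 0, "ty": 0, "tz": 0, "wx": 0, "wy": 0, "wz": 0, "gripper": 0.5}, {"tx": 0, "ty": 0, "tz": 0, "wx": 0, "wy": 0, "wz": 0, "gripper": 0.6}, {"tx": 0, "ty": 0, "tz": 0, "wx": 0, "wy": 0, "wz": 0, "gripper": 0.6}]}}

```text
time: 12.6
position: [0.4913, -0.2643, 0.0973]
tool_rot: [3.107, 0.465, 0.0]
ft_force: [0.1, 0.4, 0.5]
grip_width: 0.536
grip_force: 0.0
```

Call:
{"op": "jog_arm", "data": {"increments": [{"tx": 0, "ty": 0, "tz": -5, "wx": 0, "wy": 0, "wz": 0, "gripper": 0.6}, {"tx": 0, "ty": 0, "tz": -15, "wx": 0, "wy": 0, "wz": 0, "gripper": 0.6}, {"tx": 0, "ty": 0, "tz": -30, "wx": 0, "wy": 0, "wz": 0, "gripper": 0.6}, {"tx": 0, "ty": 0, "tz": -50, "wx": 0, "wy": 0, "wz": 0, "gripper": 0.6}, {"tx": 0, "ty": 0, "tz": -70, "wx": 0, "wy": 0, "wz": 0, "gripper": 0.6}]}}

```text
time: 13.02
position: [0.4912, -0.2642, 0.1687]
tool_rot: [-3.107, -0.465, 0.0]
ft_force: [0.3, 0.4, 0.1]
grip_width: 0.596
grip_force: 0.0
```

Call:
{"op": "jog_arm", "data": {"increments": [{"tx": 0, "ty": 0, "tz": -20, "wx": 0, "wy": 0, "wz": 0, "gripper": 0.6}, {"tx": 0, "ty": 0, "tz": -40, "wx": 0, "wy": 0, "wz": 0, "gripper": 0.6}, {"tx": 0, "ty": 0, "tz": -55, "wx": 0, "wy": 0, "wz": 0, "gripper": 0.6}, {"tx": 0, "ty": 0, "tz": -60, "wx": 0, "wy": 0, "wz": 0, "gripper": 0.6}, {"tx": 0, "ty": 0, "tz": -60, "wx": 0, "wy": 0, "wz": 0, "gripper": 0.6}]}}

```text
time: 13.43
position: [0.4923, -0.2647, 0.2295]
tool_rot: [3.104, 0.464, 0.005]
ft_force: [-0.3, -0.5, -0.4]
grip_width: 0.599
grip_force: 0.0
```

```bash
python3 - <<'E'
from h import *
S=vision.get_image("scene");s=ctrl.get_state();print(s["position"],s["ft_force"])
print((np.array([proj(S,[.4912,-.2644,z]) for z in(.03,.075,.14)])-[200,90])*3.3)
cv2.imwrite("pics/c6.png",cv2.resize(S["color"][90:270,200:440],None,fx=3.3,fy=3.3,interpolation=cv2.INTER_CUBIC))
E
```

```text
[ 0.49150932 -0.26439403  0.22793483] [ 0.66295186  0.41992758 -0.24866901]
[[205.31613448 216.46850923]
 [199.00174515 155.95064925]
 [189.16245996  61.64976719]]
```

View pics/c6.png

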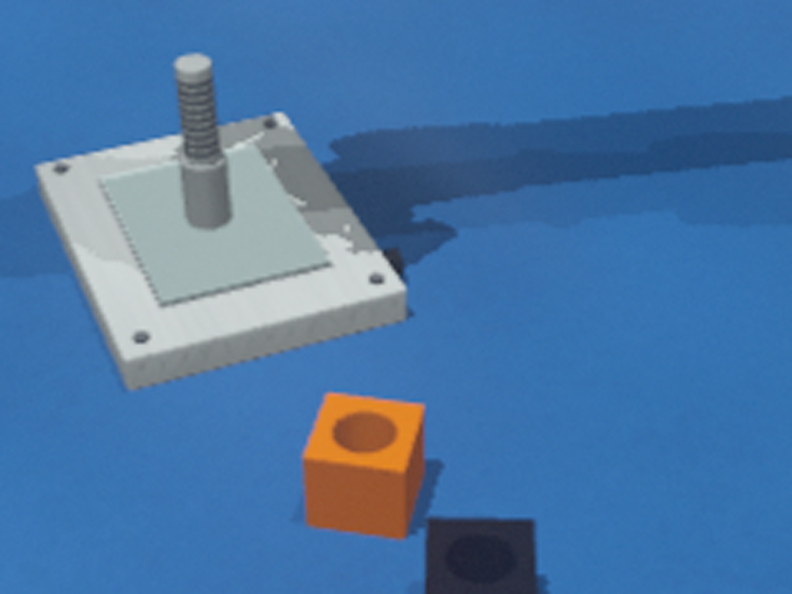

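The gauge stands upright on the glass at crop (207,217), within about 4 mm of the pane centre at roughly (213,221). The emptied stand is upright where it was. The gripper is clear, so I'm handing in.

```bash
python3 -c "
from bench import ctrl
print(ctrl.close_job())"
```

```text
the job is handed in; nothing more can be done
None
```

The long gauge now stands upright on the glass, within about 4 mm of its middle by the last picture; its stand stayed upright in place, the short gauge was never approached, and the job was handed in at about 13.5 s.

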